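# Stage a pin carrier and hold the dry box open

## Robot

A 6-joint arm with a two-finger parallel gripper is mounted at the origin on the work surface. World frame = base frame: x ahead of the robot, y to its left, z up, the work surface at z = 0. Lengths are in mm, angles in rad, forces in N, time in s.
With the tool pointing down it reaches from about 350 to 775 mm from the base axis. Payload 7.3 kg.
Tool frame: the origin (TCP) lies at the very end of the fingers, on their centre line; the grasp point (between the pads) lies 19 mm behind it; z points along the fingers, y is the line along which they close (so a half turn about z gives the same grasp; the last joint's range is limited). The gripper opens to 92 mm and grips with 3 to 60 N. Pads are 19 mm wide; open, the fingers measure 130 mm over their backs; the gripper's body (75 mm by 190 mm) begins 47 mm behind the grasp point.
Start: joints at [1.052, 0.342, 1.524, -0, 1.275, -0.146], TCP at [191.205, 488.964, 226.741] pointing down, gripper open.
Joint ranges: [-2.53, 2.53], [-0.77, 2.02], [0.04, 2.7], [-1, 4.14], [0.28, 2.66], [-3.11, 3.11]. Speed limits (rad/s): [2.57, 2.57, 3.14, 3.14, 3.14, 3.14].

## Interface

Orientations are given as [roll, pitch, yaw] about the fixed x, y, z axes, in that order (R = Rz(yaw) Ry(pitch) Rx(roll)).
In Python, from plant import get_obs, vision, workorder gives the robot as it stands.
- The arm moves only by the shell command python3 -m pendant 'ROWS' [OPENING]. ROWS is a JSON object of lists of equal length, an entry for each row: "dp": the shift along the tool's x, y, z in m, a list of three; "rotation": the turn, a rotation vector about the tool's x, y, z in rad, a list of three. A call has 1 to 8 rows; each row is the pose to reach, as a shift and turn from the pose commanded when the call began, along the tool's axes at that moment; what a row does not reach only later rows make up. A row lasts 1/8 s, in which the tool goes at most 62.5 mm and 10.7 degrees, less where a joint would pass 70% of its speed; a pose out of reach is approached as far as the arm can. A call with a gripper value outside its range is refused whole. OPENING is the finger opening in m, from 0 to 0.0918, set as the call begins (- or left out, the last holds). The fingers move at their own pace and stop on an object; the grip force is fixed at half the most. Time passes only in rows, so rows that repeat a pose let the fingers close. It gives the time, the measured TCP pose, the force, the opening and the grip force at its end, in the units of the state.
- get_obs(): the state, without advancing time (a new reading comes with each control period).
- vision.capture(name): name is "scene" or "top"; returns a dict with "pixels" (384x512x3 uint8, red, green, blue), "vfov" (degrees; the focal length in pixels is half the picture's height over the tangent of half this angle, whatever the lens; pixels are square), "cx", "cy" (the principal point, pixels), "pose" (4x4, takes a point from camera to world coordinates). Camera axes: x right, y up, looking along -z (the intrinsics and any distortion apply to the point x, -y, -z); pixel columns grow to the right and rows downward; lengths in mm; the calibration is good to about 2 mm. A picture is of the moment at which its call begins. There is no depth.
- workorder.close_job(): hands the job in; it is judged then, once.
The state is a dict: "time": time; "joint_positions": joint angles; "dq": joint speeds; "tau": joint torques, N m; "tool_pos": TCP position; "tcp_rot": TCP orientation; "contact_force": force on the tool from outside, world axes, zero at the start; "moment": the same for the moment, N m; "grip_width": finger opening in mm; "finger_force": force on a finger pad.
Only numpy, scipy, OpenCV 4.12 (cv2) and the standard library are available. Lean on these libraries where they do the work, as an engineer would, in place of code of your own. Each camera call takes 0.05 s, during which the arm holds its last target. There are 200 camera calls.

## Task

Lift the pin carrier out of its white stand by its grip, hook it over the clear end of the staging rail (the end away from the dry box), slide it along the rail until it is in line with the index pointer, and let go of it there. Then take the dry box's sprung lid by its handle, raise it gently past its balance point and ease it back to a few degrees below that point, and finish while still holding it there, so that a colleague can load the box and the lid would fall shut if you let go. Never let the lid fly open or drop, and leave the carrier already on the rail, the gold-coloured block, the dish and the bottle where they are.

Things in the scene. Friction and masses are not known exactly. Their poses are not given: they have to be found in the camera images.
- carrier: Pin carrier to be hung, 0.20 to 0.35 kg, 192 mm tall: upright aluminium plate 6 mm thick (x), 78 mm wide (y), 84 mm high, with 2 rows of 3 steel pins (x -9 to +11 mm), a bent-strip hook (24 mm wide) above and a black grip block on top. Origin: middle of the plate's lower edge; z up. Stands 25 mm deep in the stand's slot nearer to the robot, 1 mm of play each side: lift straight up
- carrier_hook (a point): Point on the bar's axis once the carrier hangs: 129 mm above the carrier's origin, x = y = 0, under the hook's roof-shaped crown, which centres itself on the bar. The hook is a C seen along y: back strip on the robot's side (outer face x = -16 mm), lip on the +x side (x = 12 to 16 mm) coming down to 114 mm above the origin; 24 mm clear between them
- carrier_grip (a point): the middle of the carrier's black grip block, 170 mm above its origin: 12 mm thick (x), 30 mm wide (y), reaching from 138 to 192 mm above the origin; pinch the 12 mm from above
- stand: white two-slot stand, 80 mm (x) by 96 mm (y) by 37 mm high, fixed; origin at the centre of its underside. The slots run along its y and are 8 mm wide, 25 mm deep, with floors at z = 12 mm, at x = -20 mm (carrier in it) and x = +20 mm (empty)
- rail_mid (a point): Middle of the staging rail's bar, on its axis: fixed round steel bar 12 mm in diameter, 440 mm long along this point's y, 165 mm above the table, a 16 mm post at each end, on a foot plate 70 by 480 mm, 10 mm thick. +y leads away from the dry box to the clear end, x away from the robot. From the pointer to y = +170 mm the bar is free; a hung carrier clears the foot plate by 26 mm
- pointer_tip (a point): Tip of the index pointer, the mark: a 4 mm wide upright steel blade on a black clamp, fixed on the foot plate 32 mm behind the bar (+x), tip 107 mm above the table. Its axes are parallel to the rail's. The carrier is in line when its hook's centre is level with the blade along the rail (y)
- parked: bystander: a narrower carrier (52 mm wide, 4 pins, otherwise alike) already hanging on the rail at the end next to the dry box, 105 mm or more beyond the pointer; origin as for the carrier
- lid (a joint): Lid angle in rad: 0 shut (the start), growing as the front edge rises; stop at 1.60. The lid (1.5 kg) is spring-assisted. Balance point: 1.134 rad (65 degrees). Below it the lid wants to fall shut (3.6 N at the handle when shut, fading to 0 at the balance point, 0.5 N at 0.1 rad below it); above it the springs throw it open. Hardly any hinge friction: it must be held all the time
- lid_handle (a point): Middle of the handle: black round bar, 12 mm in diameter, 160 mm long, parallel to the hinge, on two 12 mm arms 140 mm apart; 45 mm of open space between bar and lid, nothing below it. 101 mm above the table when shut. Pinch it from above, one finger in front, one behind; it turns between the pads, so the tool may stay upright. The point turns with the lid
- lid_hinge (a point): Middle of the hinge axis at the box's far upper edge, 92 mm above the table; the axis is this point's y. In this point's frame, which turns with the lid, the handle is at x = -240 mm, z = +9 mm; so it rises on an arc to about 313 mm above the table at the balance point
- drybox: Dry box: low stainless box 185 mm deep (x), 260 mm wide (y), fixed, 106 mm high with its lid shut; black foam with pins inside. Origin: centre of its underside; x and y are level, the front with the handle faces -x (the robot)
- housing: bystander: gold-coloured block of round cells, 165 by 130 by 36 mm, origin under its centre
- wash_bottle: bystander: white bottle 64 mm in diameter, 150 mm tall, origin under its centre
- nut_dish: bystander: small steel dish, 76 mm in diameter, 22 mm high, origin under its centre
- carrier_mouth (a point): Middle of the hook's mouth, 99 mm above the carrier's origin, x = y = 0; the mouth opens towards +x and is 30 mm high, from 84 mm (top of the plate) to 114 mm (tip of the lip). To hook: with the carrier's +x side facing the rail and this point level with the bar's axis, move in +x until it lies on the bar's axis, then lower 30 mm
Not all that is in view belongs to the job. What is shaped like the carrier but blue or red is not meant.

How it is judged:
By the outcome, as a careful person would: the job done as asked, in the order asked, and still so for the second after the job is handed in, while the arm keeps its last pose, push and grip.
It also fails if it takes over 58 s, if anything falls off the work surface, if the arm or the gripper's body presses on something with over 40 N, if the wrist force passes 120 N, or if a joint passes its speed limit or range.

## Working session

There is one attempt and no reset: what is moved stays moved. The work goes in short steps, Python scripts to look and compute and a shell command to move; the robot and the scene stay as the last step left them, time stands still between calls to the robot, and variables do not carry over. Pictures are saved under pics/ and viewed, at most 10 in all, crops included, and the job is handed in when it is done.

```bash
ls; mkdir -p pics; python3 - <<'E'
from plant import get_obs, vision
import cv2
o=get_obs(); print(o)
for n in("scene","top"):
    c=vision.capture(n); print({k:v for k,v in c.items() if k!='pixels'})
    cv2.imwrite(f'pics/{n}0.png',c['pixels'][...,::-1])
E
```

```text
pics
{'time': 0.0, 'joint_positions': array([ 1.05199907e+00,  3.42709842e-01,  1.52505593e+00,  6.27772759e-06,
        1.27539514e+00, -1.46009643e-01]), 'dq': array([ 0.00020254, -0.00090987, -0.00061161, -0.00112657,  0.00082306,
       -0.00045678]), 'tau': array([ 4.14915803e-04, -4.31251752e+01, -2.44209212e+01,  7.19240773e-02,
        5.60950523e-02, -1.06978807e-04]), 'tool_pos': array([190.9812842 , 488.57512663, 226.03807166]), 'tcp_rot': array([-3.14004195e+00, -2.34107313e-04,  2.76880302e+00]), 'contact_force': array([ 0.4909766 , -0.64730855, -0.18816745]), 'moment': array([ 0.01984635,  0.00275843, -0.01721356]), 'finger_force': 0.0, 'grip_width': 91.58896319536991}
{'vfov': 44.112365759203186, 'cx': 252.06685580974514, 'cy': 186.00533352147252, 'pose': array([[-1.25540617e-02, -8.33295236e-01,  5.52685665e-01,
         1.46064540e+03],
       [ 9.99860942e-01, -4.39368790e-03,  1.60870406e-02,
         2.38564238e+02],
       [-1.09769260e-02,  5.52810768e-01,  8.33234518e-01,
         1.51334799e+03],
       [ 0.00000000e+00,  0.00000000e+00,  0.00000000e+00,
         1.00000000e+00]])}
{'vfov': 54.04266276392485, 'cx': 251.78128948721022, 'cy': 194.51800626842405, 'pose': array([[ 8.17886260e-03,  9.94787331e-01, -1.01642870e-01,
         3.97634449e+02],
       [-9.99953971e-01,  8.64628362e-03,  4.15894654e-03,
         2.09077643e+02],
       [ 5.01610041e-03,  1.01604176e-01,  9.94812259e-01,
         1.30723062e+03],
       [ 0.00000000e+00,  0.00000000e+00,  0.00000000e+00,
         1.00000000e+00]])}
```

View pics/scene0.png

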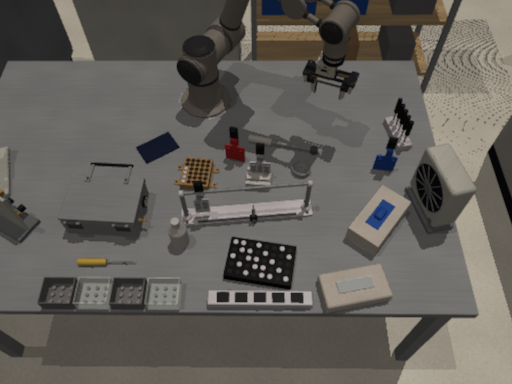

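View pics/top0.png

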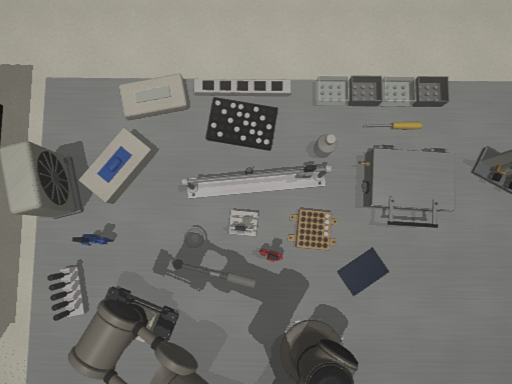

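```bash
cat > h.py <<'E'
import numpy as np, cv2
from plant import get_obs, vision
def cap(n):
    c=vision.capture(n); f=192/np.tan(np.radians(c['vfov']/2)); P=np.array(c['pose'])
    return dict(img=c['pixels'][...,::-1].copy(),f=f,cx=c['cx'],cy=c['cy'],P=P,n=n)
def proj(c,X):
    q=(np.atleast_2d(X)-c['P'][:3,3])@c['P'][:3,:3]
    return np.stack([c['cx']+c['f']*q[:,0]/-q[:,2], c['cy']+c['f']*-q[:,1]/-q[:,2]],1)
def ray(c,uv):
    d=np.array([(uv[0]-c['cx'])/c['f'],-(uv[1]-c['cy'])/c['f'],-1.]); return c['P'][:3,3],c['P'][:3,:3]@d
def onz(c,uv,z):
    o,d=ray(c,uv); return o+d*(z-o[2])/d[2]
def tri(c1,u1,c2,u2):
    o1,d1=ray(c1,u1);o2,d2=ray(c2,u2)
    s=np.linalg.lstsq(np.stack([d1,-d2],1),o2-o1,rcond=None)[0]
    a,b=o1+s[0]*d1,o2+s[1]*d2; return (a+b)/2,np.linalg.norm(a-b)
def crop(c,x0,y0,x1,y1,k):
    im=cv2.resize(c['img'][y0:y1,x0:x1],None,fx=k,fy=k,interpolation=cv2.INTER_CUBIC)
    for x in range(-(-x0//10)*10,x1,10): cv2.putText(im,str(x),(int((x+.5-x0)*k)-9,9),0,.32,(0,255,255));cv2.line(im,(int((x+.5-x0)*k),10),(int((x+.5-x0)*k),16),(0,255,255))
    for y in range(-(-y0//10)*10,y1,10): cv2.putText(im,str(y),(0,int((y+.5-y0)*k)+4),0,.32,(0,255,255));cv2.line(im,(22,int((y+.5-y0)*k)),(28,int((y+.5-y0)*k)),(0,255,255))
    return im
E
python3 - <<'E'
from h import *
s=cap('scene');t=cap('top')
cv2.imwrite('pics/a.png',crop(s,170,122,325,232,5))
cv2.imwrite('pics/b.png',crop(t,178,158,338,272,5))
a=crop(s,55,155,155,240,4); b=crop(t,355,140,465,235,4)
m=np.zeros((max(a.shape[0],b.shape[0]),800,3),np.uint8);m[:a.shape[0],:a.shape[1]]=a
m=np.zeros((380,840,3),np.uint8);m[:340,:400]=a;m[:380,400:840]=b
cv2.imwrite('pics/c.png',m[:,:800])
E
```

```text
(no output)
```

View pics/a.png

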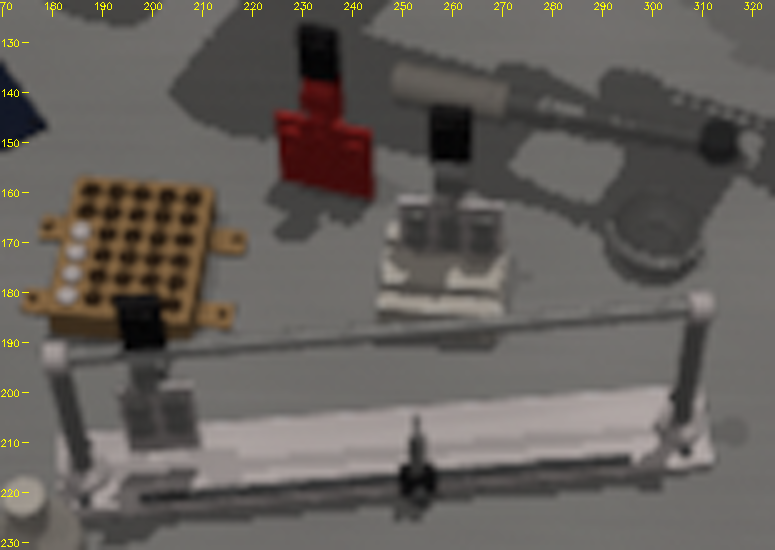

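View pics/b.png

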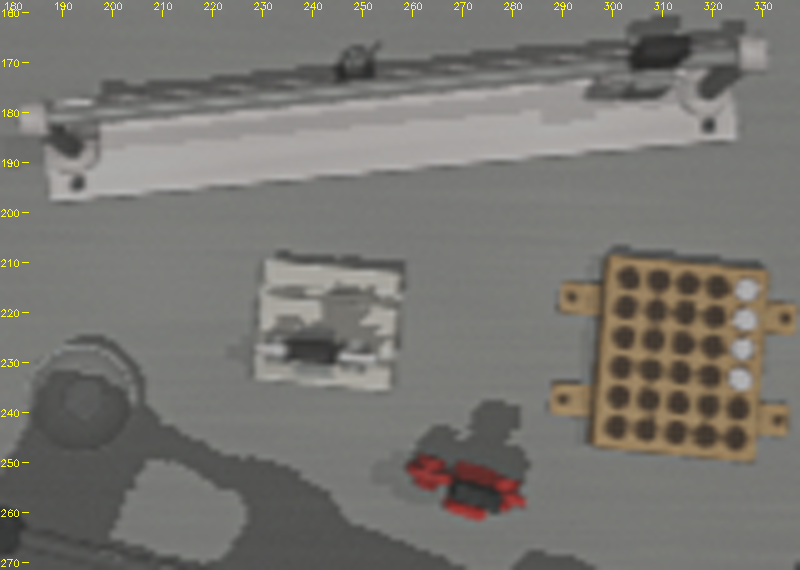

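View pics/c.png

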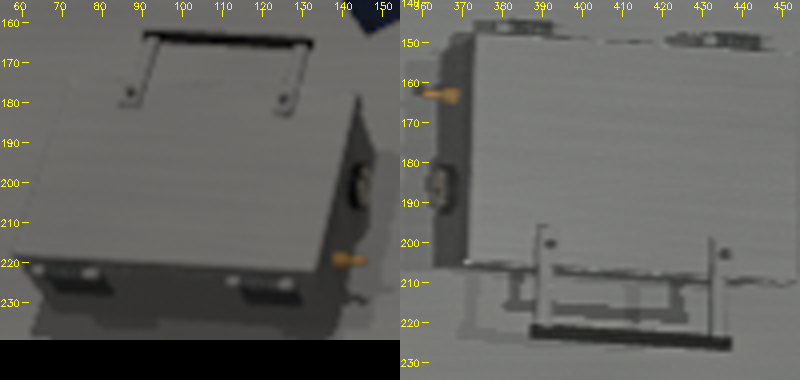

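The picture candidates are the steel carrier in the white stand (scene 260,148 grip; top 240,228), the red look-alike (235,150), the blue one (386,160) and the narrow one already on the rail (198,187). The steel one in the stand's robot-side slot fits. The rail runs from (310,183) to (180,193), with the pointer at (253,205). The lid handle bar runs from (91,164) to (132,165).

```bash
cat > m.py <<'E'
from h import *
s=cap('scene');t=cap('top')
A=lambda x,y:(x/5+169.5,y/5+121.5)
B=lambda x,y:(x/5+177.5,y/5+157.5)
C=lambda x,y:(x/4+54.5,y/4+154.5)
D=lambda x,y:((x-400)/4+354.5,y/4+139.5)
def T(n,a,b):
    p,e=tri(s,a,t,b); print(n,p.round(1),'miss',round(e,1)); return p
c=T('clear end',A(701,307),B(33,118)); b=T('box end',A(54,356),B(753,53))
d=c-b; print('len',np.linalg.norm(d),'yaw',np.degrees(np.arctan2(-d[0],d[1])),'mid',(c+b)/2)
for n,u,v in(('c',A(701,307),B(33,118)),('b',A(54,356),B(753,53))): print(n,onz(s,u,165)[:2].round(1),onz(t,v,165)[:2].round(1))
T('pointer',A(417,418),B(379,42)); print(onz(s,A(417,418),107),onz(t,B(379,42),107))
T('grip topface ctr',A(451,115),B(313,348))
print('grip scene top back edge z204',onz(s,A(433,106),204),onz(s,A(470,106),204),'bottom z150',onz(s,A(433,160),150),onz(s,A(470,160),150))
print('grip top',[onz(t,B(x,y),204)[:2].round(1) for x,y in((287,337),(340,340),(287,360),(340,364))])
print('stand top',[onz(t,B(x,y),37)[:2].round(1) for x,y in((265,258),(404,265),(393,390),(253,380))])
print('stand scene front',[onz(s,A(x,y),37)[:2].round(1) for x,y in((377,294),(505,290))])
l=T('handle +y',C(312,44),D(530,331)); r=T('handle -y',C(146,37),D(731,344))
d=l-r; print('len',np.linalg.norm(d),'yaw',np.degrees(np.arctan2(-d[0],d[1])),'mid',(l+r)/2)
for n,u,v in(('l',C(312,44),D(530,331)),('r',C(146,37),D(731,344))): print(n,onz(s,u,101)[:2].round(1),onz(t,v,101)[:2].round(1))
print('lid front',[onz(t,D(x,y),106)[:2].round(1) for x,y in((463,262),(790,284))],'back',[onz(t,D(x,y),106)[:2].round(1) for x,y in((477,35),(790,52))])
print('lid scene back',[onz(s,C(x,y),106)[:2].round(1) for x,y in((15,253),(318,271),(358,95))])
E
python3 m.py
```

```text
clear end [553.6 410.4 166.8] miss 1.8
box end [597.4 -29.3 168.9] miss 0.7
len 441.8378376885508 yaw 5.6877414291107256 mid [575.46437529 190.5635538  167.87283533]
c [552.5 409.7] [553.8 411.6]
b [594.8 -30.4] [598.  -29.7]
pointer [611.8 207.7 114.4] miss 15.5
[607.28075205 215.30052281 107.        ] [613.21760315 199.91476926 107.        ]
grip topface ctr [414.5 237.9 201.2] miss 0.1
grip scene top back edge z204 [408.65820546 225.21866124 204.        ] [408.56067796 251.33167997 204.        ] bottom z150 [415.17409834 225.06000427 150.        ] [415.06340504 251.81930458 150.        ]
grip top [array([420.7, 253. ]), array([419.2, 222.1]), array([407.3, 252.9]), array([405.3, 221.9])]
stand top [array([477.3, 275.2]), array([473.4, 181.3]), array([389.4, 188.2]), array([395.3, 282.1])]
stand scene front [array([455.7, 182.7]), array([451.6, 279.2])]
handle +y [ 435.4 -230.8  100.8] miss 1.9
handle -y [ 426.4 -389.6   99.7] miss 3.0
len 159.03366586098565 yaw -3.213739505355383 mid [ 430.8963026  -310.17920658  100.26853992]
l [ 435.2 -231.7] [ 435.4 -229.7]
r [ 427.9 -387.4] [ 426.3 -390.6]
lid front [array([ 489.9, -175.7]), array([ 474.5, -437.5])] back [array([ 675.1, -191.5]), array([ 663.4, -446.2])]
lid scene back [array([ 661.3, -451.9]), array([ 677.3, -188.5]), array([ 495.6, -179.6])]
```

```bash
cat >> h.py <<'E'
from scipy.spatial.transform import Rotation as Rn
def step(p,yaw_deg=None,o=None):
    "dp (m, tool axes) and rotation vector to bring measured TCP to p (mm), tool down with yaw"
    o=o or get_obs(); R=Rn.from_euler('xyz',o['tcp_rot']); 
    dp=R.inv().apply(np.array(p)-o['tool_pos'])/1000
    rv=np.zeros(3) if yaw_deg is None else (R.inv()*Rn.from_euler('xyz',[np.pi,0,np.radians(yaw_deg)])).as_rotvec()
    print('t',o['time'],'tcp',o['tool_pos'].round(1),'rpy',np.degrees(o['tcp_rot']).round(2),'F',o['contact_force'].round(1),'w',round(o['grip_width'],1),'| dp',dp.round(4),'rot',rv.round(4))
E
python3 - <<'E'
from h import *
s=cap('scene');t=cap('top')
print('red',onz(t,(271.5,256),190), tri(s,(233,128),t,(271.5,256)))
g=s['img'].mean(2); 
print(g[203:221,246:260].astype(int))
g=t['img'].mean(2); print(g[164:174,244:258].astype(int)); print(proj(t,[[607.3,215.3,107],[607.3,215.3,30]]))
step([414,238,250],86.6)
E
```

```text
red [330.91142764 145.05220297 190.        ] (array([331.08245084, 142.78270564, 192.14368748]), np.float64(4.777946773017655))
[[119 124 128 134 139 139 137 135 134 135 139 142 144 148]
 [144 148 152 156 161 160 151 143 154 156 156 156 156 156]
 [157 156 156 156 155 156 133 112 146 156 155 155 155 155]
 [157 156 156 156 156 155 124  94 142 156 157 157 157 157]
 [158 158 158 158 158 159 129 101 145 159 159 160 160 160]
 [161 161 161 161 161 157 126  96 130 154 162 162 161 161]
 [162 162 162 162 162 141  94  75  99 139 160 160 160 160]
 [162 161 161 161 161 128  56  58  80 125 151 150 151 150]
 [152 151 151 151 151 120  49  50  74 118 141 141 140 141]
 [141 141 142 141 142 113  49  49  74 118 141 141 141 146]
 [143 143 142 146 152 124  59  49  77 117 142 152 152 156]
 [153 153 153 143 126 100  57  49  65  85 117 152 162 162]
 [162 162 163 132  55  30  44  49  43  25  62 108 125 125]
 [125 125 125  99  26  23  40  43  35  18  22  47  60  58]
 [ 60  59  58  45  12  15  25  26  18   9  16  38  58  62]
 [ 54  60  62  49  20  10  10  13  15  12  15  47  69  73]
 [ 77  77  77  63  29   9  1
[... 199 characters left out ...]
 118 120]
 [119 121 121 123 121 121 121 123 118  98 112 120 120 119]
 [120 121 120 111  92  83  86 111  97  87 111 120 118 119]
 [123 123 100  81 101  90  84  87  87 113 125 124 122 122]
 [125 117  89  78  94  90  92  78  85 116 125 124 124 123]
 [122  94  69 100  93 105  95  62  66  84  90  86  85  86]
 [ 77  53  49  80  80  78  66  49  55  79  83  84  84  86]
 [ 77  54  43  60  64  63  56  48  54  84  93  99 105 121]
 [ 86  60  47  53  56  59  55  53  65  86  92  86  85  91]]
[[248.51999135 167.6667314 ]
 [248.60080919 171.53871783]]
t 0.4 tcp [191.2 488.9 226.6] rpy [-179.99    0.    158.64] F [-0.9  0.1  0.1] w 92.0 | dp [-0.2989 -0.1525 -0.0234] rot [-2.0000e-04  2.0000e-04  1.2573e+00]
```

```bash
python3 -m pendant '{"dp":[[-0.02,-0.01,-0.012],[-0.06,-0.03,-0.023],[-0.105,-0.055,-0.023],[-0.15,-0.078,-0.023],[-0.195,-0.1,-0.023],[-0.24,-0.122,-0.023],[-0.28,-0.143,-0.023],[-0.299,-0.1525,-0.023]],"rotation":[[0,0,0.13],[0,0,0.29],[0,0,0.45],[0,0,0.61],[0,0,0.77],[0,0,0.93],[0,0,1.09],[0,0,1.257]]}' 0.04; python3 - <<'E'
from h import *
s=cap('scene');t=cap('top')
step([414,238,163],86.6)
a=crop(s,215,100,305,190,4.4);b=crop(t,205,195,295,285,4.4)
cv2.imwrite('pics/d.png',np.hstack([a,b]))
E
```

```text
time: 1.4
tool_pos: [415.5, 236.2, 249.7]
tcp_rot: [3.141, 0.0, 1.504]
contact_force: [0.7, 0.2, -0.5]
grip_width: 40.3
finger_force: 0.0
t 1.5 tcp [415.4 236.5 249.6] rpy [1.7998e+02 1.0000e-02 8.6330e+01] F [0.2 0.2 0. ] w 39.9 | dp [ 0.0014 -0.0015  0.0866] rot [ 0.0004  0.0002 -0.0048]
```

View pics/d.png

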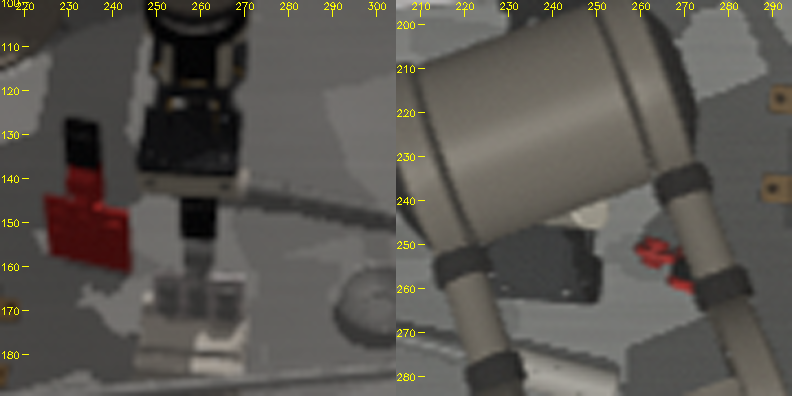

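The enlarged crop shows the gripper just above the black grip (260,149) of the steel carrier in the white stand, clear of the red one at (235,150). Going down to grasp.

```bash
python3 -m pendant '{"dp":[[0.0005,-0.001,0.03],[0.001,-0.0015,0.06],[0.0014,-0.0015,0.08],[0.0014,-0.0015,0.0866],[0.0014,-0.0015,0.0866]],"rotation":[[0,0,-0.005],[0,0,-0.005],[0,0,-0.005],[0,0,-0.005],[0,0,-0.005]]}' && python3 -m pendant '{"dp":[[0,0,0],[0,0,0],[0,0,0],[0,0,0],[0,0,0]],"rotation":[[0,0,0],[0,0,0],[0,0,0],[0,0,0],[0,0,0]]}' 0.0; python3 -c "
from h import *
step([414,238,200],86.6)"
```

```text
time: 2.12
tool_pos: [412.5, 239.9, 163.3]
tcp_rot: [-3.142, -0.0, 1.519]
contact_force: [0.7, 0.1, 0.5]
grip_width: 39.6
finger_force: 0.0
time: 2.75
tool_pos: [412.3, 239.6, 163.5]
tcp_rot: [-3.141, -0.0, 1.517]
contact_force: [-3.5, 0.2, 5.7]
grip_width: 12.0
finger_force: 29.7
t 2.75 tcp [412.3 239.6 163.5] rpy [-1.7996e+02 -2.0000e-02  8.6890e+01] F [-3.5  0.2  5.7] w 12.0 | dp [-0.0015  0.0018 -0.0365] rot [-0.0006 -0.0003  0.0051]
```

```bash
python3 -m pendant '{"dp":[[0,0,-0.008],[0,0,-0.02],[0,0,-0.034],[0,0,-0.048],[0,0,-0.056],[0,0,-0.056]],"rotation":[[0,0,0],[0,0,0],[0,0,0],[0,0,0],[0,0,0],[0,0,0]]}' ; python3 -c "
from h import *
step([501.4,328.9,219],95.7)"
```

```text
time: 3.5
tool_pos: [413.2, 239.7, 220.0]
tcp_rot: [3.14, -0.001, 1.517]
contact_force: [-0.8, 0.1, -2.3]
grip_width: 11.6
finger_force: 29.9
t 3.5 tcp [413.2 239.7 220. ] rpy [ 1.7989e+02 -5.0000e-02  8.6910e+01] F [-0.8  0.1 -2.3] w 11.6 | dp [0.0939 0.0833 0.0012] rot [ 0.0019 -0.0007 -0.1535]
```

```bash
python3 -m pendant '{"dp":[[0.008,0.007,0],[0.026,0.023,0],[0.047,0.042,0],[0.068,0.06,0],[0.086,0.076,0],[0.094,0.083,0.001],[0.094,0.083,0.001],[0.094,0.083,0.001]],"rotation":[[0,0,-0.015],[0,0,-0.04],[0,0,-0.075],[0,0,-0.11],[0,0,-0.14],[0,0,-0.1535],[0,0,-0.1535],[0,0,-0.1535]]}' ; python3 - <<'E'
from h import *
step([561.1,334.8,219],95.7)
s=cap('scene');t=cap('top')
a=crop(s,235,110,325,225,4.4);b=crop(t,178,148,268,263,4.4)
cv2.imwrite('pics/e.png',np.hstack([a,b]))
E
```

```text
time: 4.5
tool_pos: [500.1, 328.5, 217.9]
tcp_rot: [-3.141, 0.0, 1.67]
contact_force: [-0.1, 0.7, -1.5]
grip_width: 11.7
finger_force: 29.9
t 4.5 tcp [500.1 328.5 217.9] rpy [-1.7995e+02  2.0000e-02  9.5680e+01] F [-0.1  0.7 -1.5] w 11.7 | dp [ 0.0003  0.0613 -0.0011] rot [-0.0009  0.0004 -0.0003]
```

View pics/e.png

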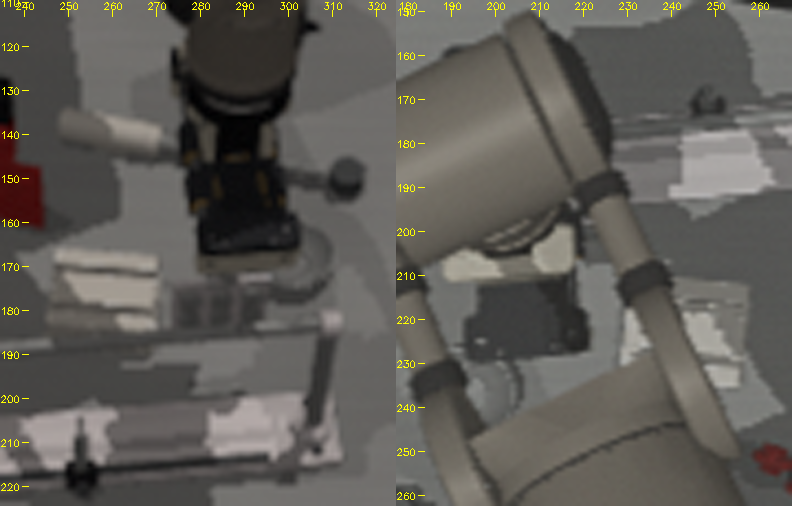

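The carrier hangs from the gripper upright, its plate at (273–297, 175–187), in front of the rail near its clear end (post at 309,183). Next, moving into the mouth.

```bash
python3 -m pendant '{"dp":[[0,0.01,-0.0005],[0,0.022,-0.001],[0,0.034,-0.001],[0,0.045,-0.001],[0,0.054,-0.001],[0,0.059,-0.001],[0,0.061,-0.001],[0,0.061,-0.001]],"rotation":[[0,0,0],[0,0,0],[0,0,0],[0,0,0],[0,0,0],[0,0,0],[0,0,0],[0,0,0]]}' ; python3 -c "
from h import *
step([561.1,334.8,190],95.7)
s=cap('scene'); print(proj(s,[[561,334.8,150],[561,334.8,180],[561,334.8,238]]))
cv2.imwrite('pics/f.png',crop(s,255,120,330,220,6))"
```

```text
time: 5.6
tool_pos: [561.3, 335.0, 219.1]
tcp_rot: [-3.141, -0.0, 1.67]
contact_force: [-0.1, -0.2, -1.4]
grip_width: 12.1
finger_force: 29.9
t 5.6 tcp [561.3 335.  219.1] rpy [-179.99   -0.     95.7 ] F [-0.1 -0.2 -1.4] w 12.1 | dp [-0.0002 -0.0002  0.0291] rot [-0.0001 -0.      0.    ]
[[287.63890125 187.29077858]
 [288.09521547 182.41930836]
 [289.01893359 172.55797792]]
```

View pics/f.png

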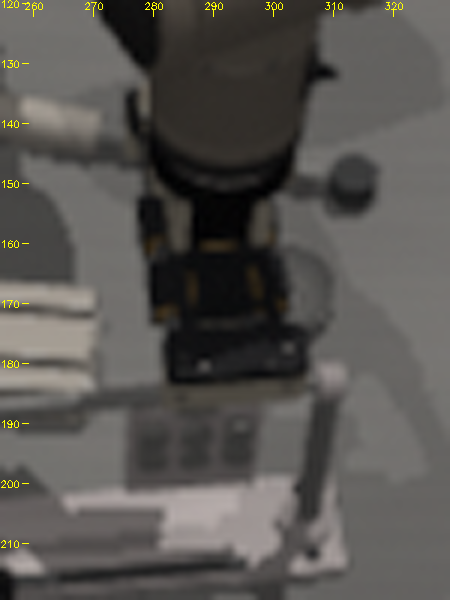

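No contact while moving in; the plate (277–297, 188–201) lies behind and below the bar and the hook is hidden by the gripper. Lowering.

```bash
python3 -m pendant '{"dp":[[0,0,0.006],[0,0,0.013],[0,0,0.02],[0,0,0.025],[0,0,0.027],[0,0,0.028],[0,0,0.028]],"rotation":[[0,0,0],[0,0,0],[0,0,0],[0,0,0],[0,0,0],[0,0,0],[0,0,0]]}' ; python3 -c "
from h import *
step([561.1,334.8,188],95.7)"
```

```text
time: 6.52
tool_pos: [561.5, 335.0, 191.3]
tcp_rot: [3.141, -0.0, 1.67]
contact_force: [0.1, -0.3, -1.8]
grip_width: 12.2
finger_force: 29.9
t 6.525 tcp [561.5 335.  191.3] rpy [ 1.7998e+02 -1.0000e-02  9.5700e+01] F [ 0.1 -0.3 -1.8] w 12.2 | dp [-0.0002 -0.0004  0.0033] rot [ 0.0004 -0.0002  0.    ]
```

```bash
python3 -m pendant '{"dp":[[0,0,0.001],[0,0,0.001],[0,0,0.002],[0,0,0.002]],"rotation":[[0,0,0],[0,0,0],[0,0,0],[0,0,0]]}';python3 -m pendant '{"dp":[[0,0,0.001],[0,0,0.001],[0,0,0.001]],"rotation":[[0,0,0],[0,0,0],[0,0,0]]}'
```

```text
time: 7.02
tool_pos: [561.3, 335.0, 189.2]
tcp_rot: [3.142, -0.0, 1.67]
contact_force: [0.0, -0.0, -2.6]
grip_width: 11.6
finger_force: 29.9
time: 7.4
tool_pos: [561.4, 335.0, 189.0]
tcp_rot: [3.141, -0.0, 1.67]
contact_force: [-2.9, -1.2, 5.6]
grip_width: 11.9
finger_force: 29.9
```

```bash
python3 -m pendant '{"dp":[[0,-0.0005,-0.001],[-0.008,-0.001,-0.001],[-0.024,-0.001,-0.001],[-0.043,-0.001,-0.001],[-0.062,-0.001,-0.001],[-0.081,-0.001,-0.001],[-0.1,-0.001,-0.001],[-0.114,-0.001,-0.001]],"rotation":[[0,0,0],[0,0,0],[0,0,0],[0,0,0],[0,0,0],[0,0,0],[0,0,0],[0,0,0]]}';python3 -m pendant '{"dp":[[-0.004,0,0],[-0.007,0,0],[-0.009,0,0],[-0.009,0,0]],"rotation":[[0,0,0],[0,0,0],[0,0,0],[0,0,0]]}'; python3 -c "
from h import *
step([573.4,211.5,189.5],95.7)
s=cap('scene'); np.save('s1.npy',s['img'])
cv2.imwrite('pics/g.png',crop(s,215,150,295,225,8))"
```

```text
time: 8.4
tool_pos: [571.9, 219.9, 189.2]
tcp_rot: [3.141, 0.0, 1.67]
contact_force: [-0.4, 0.1, -2.5]
grip_width: 11.8
finger_force: 29.9
time: 8.9
tool_pos: [572.5, 212.8, 189.1]
tcp_rot: [3.142, -0.0, 1.671]
contact_force: [-0.5, 0.1, -2.0]
grip_width: 11.9
finger_force: 29.9
t 8.9 tcp [572.5 212.8 189.1] rpy [ 1.800e+02 -1.000e-02  9.573e+01] F [-0.5  0.1 -2. ] w 11.9 | dp [-0.0014  0.0007 -0.0004] rot [ 0.0001 -0.0002  0.0005]
```

View pics/g.png

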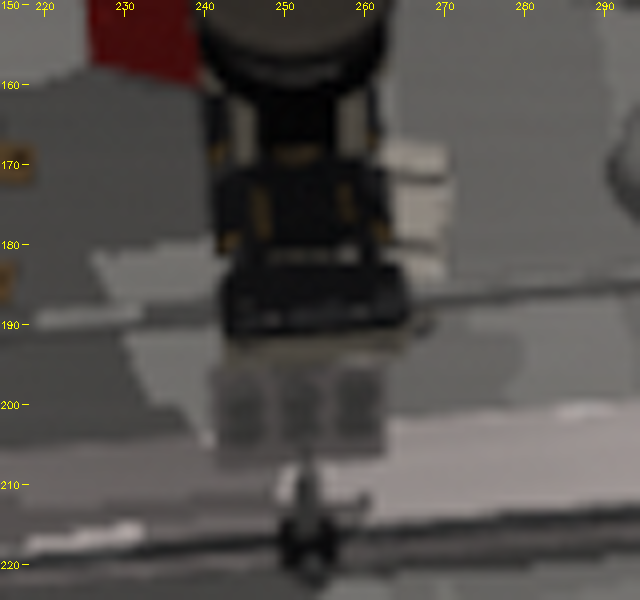

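```bash
python3 - <<'E'
from h import *
s=cap('scene'); g=s['img'].mean(2)
for r in (197,200,203,205): print(r,g[r,238:268].astype(int))
R=lambda x,y,z:[575.46+x*.995-y*.099,190.56+x*.099+y*.995,z]
for y in(18,21,24): print(y,'plate',proj(s,[R(3,y-39,60),R(3,y+39,60),R(3,y-39,100),R(3,y+39,100)]).round(2).tolist(),'ptr',proj(s,[R(32,y,105),R(32,y,90)]).round(2).tolist())
E
```

```text
197 [111 110 101  81  74  73  68  66  67  72  72  70  66  60  60  64  71  75
  73  65  60  60  58  61  74  89  98  98  98  98]
200 [110 110 105  87  69  60  54  51  52  58  68  69  58  52  52  52  57  68
  72  62  52  52  51  59  73  89  98  98  98  98]
203 [ 79 100 108  95  71  62  56  55  53  56  67  69  61  55  52  52  56  68
  69  58  52  52  52  57  77 118 145 143 140 140]
205 [ 99 100 116 114  75  65  60  58  60  66  71  73  69  66  63  64  71  76
  75  73  71  71  73  74  82 115 139 139 139 140]
18 plate [[240.46, 205.46], [262.12, 203.73], [240.11, 199.55], [262.2, 197.8]] ptr [[251.86, 204.96], [251.91, 207.19]]
21 plate [[241.3, 205.39], [262.95, 203.66], [240.96, 199.49], [263.05, 197.73]] ptr [[252.72, 204.89], [252.76, 207.12]]
24 plate [[242.13, 205.32], [263.79, 203.59], [241.81, 199.42], [263.89, 197.66]] ptr [[253.58, 204.82], [253.61, 207.05]]
```

The plate spans columns 241.1–262.8 against the pointer blade at 252.8, so it is within about 1 mm of in line. I'll nudge it 0.5 mm, seat it and release.

```bash
python3 -m pendant '{"dp":[[0.0005,0,0],[0.0005,0,0.0007],[0.0005,0,0.0012],[0.0005,0,0.0012]],"rotation":[[0,0,0],[0,0,0],[0,0,0],[0,0,0]]}'
```

```text
time: 9.5
tool_pos: [572.5, 213.1, 188.3]
tcp_rot: [3.141, -0.0, 1.67]
contact_force: [-1.4, 0.7, 1.8]
grip_width: 11.9
finger_force: 29.9
```

```bash
python3 -m pendant '{"dp":[[0,0,0],[0,0,0],[0,0,0],[0,0,0]],"rotation":[[0,0,0],[0,0,0],[0,0,0],[0,0,0]]}' 0.035;python3 -m pendant '{"dp":[[0,0,-0.008],[0,0,-0.025],[0,0,-0.045],[0,0,-0.07],[0,0,-0.1],[0,0,-0.12]],"rotation":[[0,0,0],[0,0,0],[0,0,0],[0,0,0],[0,0,0],[0,0,0]]}'; python3 - <<'E'
from h import *
step([431,-310,230],86.6)
s=cap('scene');g=s['img'].mean(2)
for r in (200,203): print(r,g[r,238:268].astype(int))
cv2.imwrite('pics/i.png',crop(s,170,150,325,225,5))
E
```

```text
time: 10.0
tool_pos: [572.6, 213.0, 187.9]
tcp_rot: [3.142, -0.0, 1.67]
contact_force: [0.5, -0.5, 0.2]
grip_width: 35.0
finger_force: 0.0
time: 10.75
tool_pos: [572.8, 213.1, 310.2]
tcp_rot: [3.139, -0.0, 1.67]
contact_force: [0.5, -0.4, 0.4]
grip_width: 34.8
finger_force: 0.0
t 10.75 tcp [572.8 213.1 310.2] rpy [ 1.7986e+02 -2.0000e-02  9.5700e+01] F [ 0.5 -0.4  0.4] w 34.8 | dp [-0.5064 -0.1933  0.0795] rot [ 0.0025 -0.0006  0.1589]
200 [110 110 104  86  69  58  51  52  52  57  68  69  58  52  52  52  59  70
  70  59  53  53  53  57  72  97 112 112 112 112]
203 [109 109 109  96  70  59  54  52  52  57  68  69  58  52  52  54  60  68
  72  65  58  57  58  63  82 131 163 162 159 152]
```

View pics/i.png

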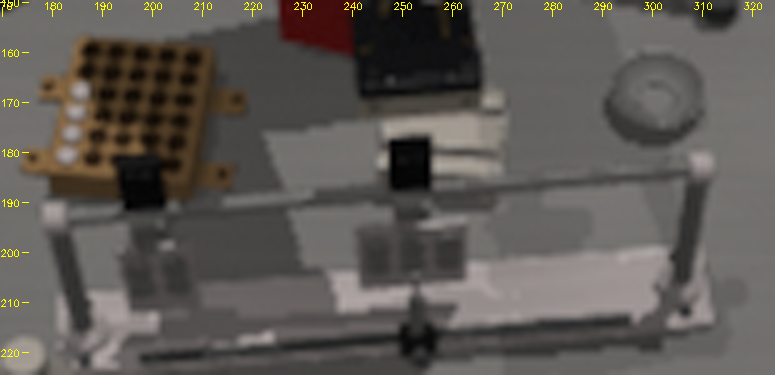

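All ten views are used, and the last one shows the carrier hanging free, grip at (252,182) and plate at 241–263 over the pointer at 253. The parked carrier, block and dish are unmoved. On to the lid handle.

```bash
python3 -m pendant '{"dp":[[-0.01,-0.004,0],[-0.04,-0.015,0],[-0.085,-0.032,0],[-0.135,-0.052,0],[-0.19,-0.072,0],[-0.245,-0.093,0],[-0.3,-0.114,0.005],[-0.355,-0.135,0.015]],"rotation":[[0,0,0],[0,0,0.01],[0,0,0.03],[0,0,0.05],[0,0,0.07],[0,0,0.09],[0,0,0.11],[0,0,0.13]]}' >/dev/null; python3 -c "
from h import *
step([431,-310,230],86.6)"
```

```text
t 11.8 tcp [ 471.9 -155.6  292. ] rpy [-1.7996e+02 -2.0000e-02  8.8200e+01] F [ 0.5 -0.1 -0.3] w 34.9 | dp [-0.1557 -0.0359  0.0619] rot [-0.0008 -0.0003  0.028 ]
```

```bash
python3 -m pendant '{"dp":[[-0.045,-0.01,0.015],[-0.085,-0.02,0.03],[-0.12,-0.028,0.045],[-0.145,-0.034,0.055],[-0.1555,-0.036,0.062],[-0.1555,-0.036,0.062]],"rotation":[[0,0,0.01],[0,0,0.02],[0,0,0.028],[0,0,0.028],[0,0,0.028],[0,0,0.028]]}' >/dev/null; python3 -c "
from h import *
step([431,-310,82],86.6)
s=cap('scene');t=cap('top')
g=s['img'].mean(2);print(g[158:170,84:140:2].astype(int))"
```

```text
t 12.55 tcp [ 432.  -307.8  229.9] rpy [-1.7991e+02 -9.0000e-02  8.6590e+01] F [ 0.4  0.6 -0.3] w 35.1 | dp [-0.0025 -0.0007  0.1479] rot [-0.0015 -0.0016 -0.0002]
[[105 106 107 106 107 107 108 107 108 108 108 108 108 108 108 108 109 109
  109 109 110 109 109 109 109 109 108 109]
 [107 107 107 107 108 108 107 108 107 107 108 107 107 107 107 107 107 108
  108 109 109 109 110 110 109 109 109 109]
 [107 108 107 107 108 108 108 108 107 107 108 108 107 107 107 108 107 108
  108 108 108 108 108 108 109 109 109 101]
 [107 107 107 107 108 108 108 107 107 108 108 108 108 109 108 108 109 109
  109 109 109 109 109 110 109 110 103  87]
 [108 108 109  98  79  79  81  81  81  88  88  91  96  96 109 109 109 109
  110 110 110 111 110 110 110 110  96  69]
 [109 108 109  86  30  18  24  25  25  42  41  49  59  59  78  80  81  82
   82  85  88  93  98  98 110 104  96  55]
 [108 108 109  84  83  57  14  10   9  10  11  10  11  11  11  10  19  22
   23  32  41  50  61  59  80 101  95  68]
 [110 110 111  96 108  76  61  41  40  23  23  23   8   9  11  11  11   7
    7   7   7   8   9  14   7 108  95  68]
 [111 111 111 108 107  77  99  89  90  82  83  82  79  79  60  59  60  40
   41  22  23  23  26  40  13 109  79  55]
 [109 110 110 107 107  85 112 112 112 111 111 112 111 111  97  98  98  88
   89  82  82  82  62  54  64 101  58  55]
 [110 111 110 106 102  94 110 111 111 111 111 111 110 110 109 108 109 109
  109 110 110 110  75  53  95  79  61  55]
 [110 112 111 107  80 106 111 110 111 110 110 109 108 108 108 107 108 108
  108 109 109 109  66  54  88  60  66  56]]
```

```bash
python3 -m pendant '{"dp":[[0,0,0.02],[-0.001,0,0.055],[-0.002,-0.001,0.09],[-0.0025,-0.001,0.115],[-0.0025,-0.001,0.135],[-0.0025,-0.001,0.145],[-0.0025,-0.001,0.148],[-0.0025,-0.001,0.148]],"rotation":[[0,0,0],[0,0,0],[0,0,0],[0,0,0],[0,0,0],[0,0,0],[0,0,0],[0,0,0]]}'; python3 -c "
from h import *
step([431,-310,82],86.6)"
```

```text
time: 13.65
tool_pos: [432.0, -310.5, 83.5]
tcp_rot: [3.141, 0.001, 1.513]
contact_force: [-0.2, -0.0, 0.5]
grip_width: 35.1
finger_force: 0.0
t 13.65 tcp [ 432.  -310.5   83.5] rpy [1.7995e+02 4.0000e-02 8.6670e+01] F [-0.2 -0.   0.5] w 35.1 | dp [ 0.0004 -0.0011  0.0015] rot [0.0009 0.0006 0.0012]
```

```bash
python3 -m pendant '{"dp":[[0,0,0.0015],[0,0,0.0015],[0,0,0.0015],[0,0,0.0015],[0,0,0.0015]],"rotation":[[0,0,0],[0,0,0],[0,0,0],[0,0,0],[0,0,0]]}' 0.0; python3 -c "
from h import *
step([431,-310,82],86.6)
print('arc table: dp y, dp z for th')
for t in np.r_[0:1.2:.04]: print(round(t,2),((-240*np.cos(t)+9*np.sin(t)+240)/1000).round(4),(-(240*np.sin(t)+9*np.cos(t)-9)/1000).round(4))"
```

```text
time: 14.28
tool_pos: [428.6, -310.3, 81.2]
tcp_rot: [-3.136, -0.001, 1.513]
contact_force: [-12.0, -2.0, 4.3]
grip_width: 11.4
finger_force: 30.0
t 14.275 tcp [ 428.6 -310.3   81.2] rpy [-1.7966e+02 -7.0000e-02  8.6680e+01] F [-12.   -2.    4.3] w 11.4 | dp [ 0.0004  0.0024 -0.0008] rot [-0.006  -0.0012  0.0014]
arc table: dp y, dp z for th
0.0 0.0 -0.0
0.04 0.0006 -0.0096
0.08 0.0015 -0.0192
0.12 0.0028 -0.0287
0.16 0.0045 -0.0381
0.2 0.0066 -0.0475
0.24 0.009 -0.0568
0.28 0.0118 -0.066
0.32 0.015 -0.075
0.36 0.0186 -0.084
0.4 0.0225 -0.0927
0.44 0.0267 -0.1014
0.48 0.0313 -0.1098
0.52 0.0362 -0.1181
0.56 0.0414 -0.1261
0.6 0.047 -0.1339
0.64 0.0529 -0.1415
0.68 0.059 -0.1489
0.72 0.0655 -0.156
0.76 0.0722 -0.1629
0.8 0.0792 -0.1694
0.84 0.0865 -0.1757
0.88 0.094 -0.1817
0.92 0.1018 -0.1874
0.96 0.1097 -0.1928
1.0 0.1179 -0.1978
1.04 0.1263 -0.2025
1.08 0.1348 -0.2069
1.12 0.1435 -0.2109
1.16 0.1524 -0.2146
```

```bash
python3 -m pendant '{"dp":[[0,-0.001,0],[0,-0.002,0],[0,-0.003,0],[0,-0.003,0]],"rotation":[[0,0,0],[0,0,0],[0,0,0],[0,0,0]]}'
```

```text
time: 14.78
tool_pos: [428.7, -310.3, 81.5]
tcp_rot: [3.141, 0.0, 1.512]
contact_force: [-2.2, -0.7, 1.1]
grip_width: 11.0
finger_force: 30.0
```

```bash
python3 -m pendant '{"dp":[[0,0.0001,-0.0024],[0,0.0002,-0.0048],[0,0.0006,-0.0096],[0,0.001,-0.0144],[0,0.0015,-0.0192],[0,0.0021,-0.024],[0,0.0028,-0.0287],[0,0.0036,-0.0334]],"rotation":[[0,0,0],[0,0,0],[0,0,0],[0,0,0],[0,0,0],[0,0,0],[0,0,0],[0,0,0]]}'; cat > th.py <<'E'
from h import *
from scipy.optimize import least_squares
o=get_obs(); d=o['tool_pos']-np.array([428.7,-310.3,81.5]); fx=d[0]*.998-d[1]*.059; fz=d[2]
a=lambda t:np.array([-240*np.cos(t)+9*np.sin(t)+240,240*np.sin(t)+9*np.cos(t)-9])
r=least_squares(lambda t:a(t[0])-[fx,fz],[.5]); t=r.x[0]
print('t',o['time'],'fwd',fx.round(1),'up',fz.round(1),'lat',(d[0]*.059+d[1]*.998).round(1),'theta',t.round(4),'res',r.fun.round(1),'F',o['contact_force'].round(1),'rpy',np.degrees(o['tcp_rot']).round(1),'w',round(o['grip_width'],1))
import sys
st=float(sys.argv[1]) if len(sys.argv)>1 else .025
print([( (a(t+st*k)[0]-a(t)[0]).round(1), -(a(t+st*k)[1]-a(t)[1]).round(1)) for k in range(1,9)])
E
python3 th.py
```

```text
time: 15.78
tool_pos: [432.1, -310.5, 115.1]
tcp_rot: [-3.141, 0.0, 1.512]
contact_force: [-0.8, -3.1, -3.6]
grip_width: 11.0
finger_force: 30.0
t 15.775 fwd 3.4 up 33.6 lat -0.0 theta 0.1408 res [ 0.2 -0. ] F [-0.8 -3.1 -3.6] rpy [-180.     0.    86.6] w 11.0
[(np.float64(1.1), np.float64(-5.9)), (np.float64(2.4), np.float64(-11.8)), (np.float64(3.9), np.float64(-17.6)), (np.float64(5.4), np.float64(-23.4)), (np.float64(7.2), np.float64(-29.1)), (np.float64(9.0), np.float64(-34.8)), (np.float64(11.0), np.float64(-40.5)), (np.float64(13.2), np.float64(-46.1))]
```

```bash
python3 -m pendant '{"dp":[[0,0.0011,-0.0059],[0,0.0024,-0.0118],[0,0.0039,-0.0176],[0,0.0054,-0.0234],[0,0.0072,-0.0291],[0,0.009,-0.0348],[0,0.011,-0.0405],[0,0.0132,-0.0461]],"rotation":[[0,0,0],[0,0,0],[0,0,0],[0,0,0],[0,0,0],[0,0,0],[0,0,0],[0,0,0]]}' >/dev/null; python3 th.py
```

```text
t 16.775 fwd 15.9 up 79.7 lat 0.0 theta 0.3396 res [ 0.8 -0.3] F [-5.4 -3.8 -2.6] rpy [-179.9   -0.    86.7] w 10.7
[(np.float64(2.3), np.float64(-5.6)), (np.float64(4.7), np.float64(-11.0)), (np.float64(7.3), np.float64(-16.5)), (np.float64(9.9), np.float64(-21.9)), (np.float64(12.8), np.float64(-27.1)), (np.float64(15.7), np.float64(-32.4)), (np.float64(18.8), np.float64(-37.5)), (np.float64(22.0), np.float64(-42.6))]
```

```bash
python3 -m pendant '{"dp":[[-0.0003,0.002,-0.0056],[-0.0006,0.004,-0.011],[-0.001,0.0063,-0.0165],[-0.001,0.0089,-0.0219],[-0.001,0.0118,-0.0271],[-0.001,0.0147,-0.0324],[-0.001,0.0178,-0.0375],[-0.001,0.021,-0.0426]],"rotation":[[0,0,0],[0,0,0],[0,0,0],[0,0,0],[0,0,0],[0,0,0],[0,0,0],[0,0,0]]}' >/dev/null; python3 th.py
```

```text
t 17.775 fwd 36.7 up 122.3 lat -0.0 theta 0.5361 res [ 1.5 -1. ] F [-8.3  2.9  1.5] rpy [-1.798e+02 -1.000e-01  8.670e+01] w 10.9
[(np.float64(3.3), np.float64(-5.0)), (np.float64(6.8), np.float64(-9.9)), (np.float64(10.3), np.float64(-14.7)), (np.float64(14.0), np.float64(-19.5)), (np.float64(17.8), np.float64(-24.1)), (np.float64(21.7), np.float64(-28.7)), (np.float64(25.8), np.float64(-33.1)), (np.float64(29.9), np.float64(-37.5))]
```

```bash
python3 -m pendant '{"dp":[[0.0003,0.0025,-0.005],[0.0005,0.0054,-0.0099],[0.0005,0.0084,-0.0147],[0.0005,0.0115,-0.0195],[0.0005,0.0153,-0.0241],[0.0005,0.0192,-0.0287],[0.0005,0.0233,-0.0331],[0.0005,0.0274,-0.0375]],"rotation":[[0,0,0],[0,0,0],[0,0,0],[0,0,0],[0,0,0],[0,0,0],[0,0,0],[0,0,0]]}' >/dev/null; python3 th.py
cat >> th.py <<'E'
from scipy.optimize import brentq
tf=brentq(lambda x:a(x)[0]-fx,0,1.5); print('theta by fwd',round(tf,4),'tool above bar',(fz-a(tf)[1]).round(1))
E
```

```text
t 18.775 fwd 65.0 up 160.0 lat -0.0 theta 0.7304 res [ 2.3 -2.2] F [-4.8  5.5 -0.4] rpy [-180.    -0.    86.7] w 10.7
[(np.float64(4.2), np.float64(-4.3)), (np.float64(8.6), np.float64(-8.4)), (np.float64(13.0), np.float64(-12.5)), (np.float64(17.5), np.float64(-16.4)), (np.float64(22.1), np.float64(-20.2)), (np.float64(26.9), np.float64(-23.9)), (np.float64(31.7), np.float64(-27.5)), (np.float64(36.6), np.float64(-31.0))]
```

```bash
python3 -m pendant '{"dp":[[0.0004,0.0033,-0.004],[0.0008,0.0066,-0.0078],[0.001,0.0101,-0.0115],[0.001,0.0141,-0.0151],[0.001,0.0182,-0.0186],[0.001,0.0223,-0.0221],[0.001,0.0266,-0.0255],[0.001,0.0309,-0.0287]],"rotation":[[0,0,0],[0,0,0],[0,0,0],[0,0,0],[0,0,0],[0,0,0],[0,0,0],[0,0,0]]}' >/dev/null; python3 th.py
```

```text
t 19.775 fwd 96.1 up 188.8 lat 0.2 theta 0.9044 res [ 2.6 -3.6] F [-2.8 -2.3  0.1] rpy [180.    0.   86.6] w 10.9
[(np.float64(4.9), np.float64(-3.5)), (np.float64(9.9), np.float64(-6.8)), (np.float64(14.9), np.float64(-10.0)), (np.float64(20.1), np.float64(-13.1)), (np.float64(25.3), np.float64(-16.1)), (np.float64(30.6), np.float64(-18.9)), (np.float64(36.0), np.float64(-21.6)), (np.float64(41.4), np.float64(-24.2))]
theta by fwd 0.8908 tool above bar 5.5
```

```bash
python3 -m pendant '{"dp":[[-0.0003,0.0034,-0.0028],[-0.0003,0.0071,-0.0057],[-0.0003,0.0111,-0.0085],[-0.0003,0.0151,-0.0112],[-0.0003,0.0192,-0.0138],[-0.0003,0.0234,-0.0163],[-0.0003,0.0276,-0.0188],[-0.0003,0.0318,-0.0211]],"rotation":[[0,0,0],[0,0,0],[0,0,0],[0,0,0],[0,0,0],[0,0,0],[0,0,0],[0,0,0]]}' >/dev/null; python3 th.py 0.015
```

```text
t 20.775 fwd 128.0 up 209.8 lat 0.2 theta 1.0604 res [ 2.6 -5. ] F [-4.2 -1.9  3. ] rpy [180.    0.   86.6] w 10.8
[(np.float64(3.2), np.float64(-1.6)), (np.float64(6.5), np.float64(-3.2)), (np.float64(9.7), np.float64(-4.7)), (np.float64(13.0), np.float64(-6.2)), (np.float64(16.3), np.float64(-7.6)), (np.float64(19.7), np.float64(-9.0)), (np.float64(23.0), np.float64(-10.3)), (np.float64(26.4), np.float64(-11.6))]
theta by fwd 1.0483 tool above bar 6.4
```

```bash
python3 -m pendant '{"dp":[[0,0.0012,-0.0005],[0,0.0029,-0.0012],[0,0.0046,-0.002],[0,0.0063,-0.0028],[0,0.008,-0.0036],[0,0.0096,-0.0045],[0,0.0113,-0.0053],[0,0.0129,-0.0061]],"rotation":[[0,0,0],[0,0,0],[0,0,0],[0,0,0],[0,0,0],[0,0,0],[0,0,0],[0,0,0]]}' >/dev/null; python3 th.py 0.0085
```

```text
t 21.775 fwd 140.8 up 215.8 lat 0.3 theta 1.1179 res [ 2.2 -5. ] F [-3.8 -1.7  5.4] rpy [180.    0.   86.7] w 11.4
[(np.float64(1.9), np.float64(-0.8)), (np.float64(3.7), np.float64(-1.6)), (np.float64(5.6), np.float64(-2.4)), (np.float64(7.5), np.float64(-3.2)), (np.float64(9.4), np.float64(-3.9)), (np.float64(11.3), np.float64(-4.7)), (np.float64(13.2), np.float64(-5.4)), (np.float64(15.2), np.float64(-6.1))]
theta by fwd 1.1077 tool above bar 6.0
```

```bash
python3 -m pendant '{"dp":[[0,0.0018,-0.0006],[0,0.0037,-0.0014],[0,0.0056,-0.0022],[0,0.0075,-0.003],[0,0.0095,-0.0038],[0,0.0115,-0.0045],[0,0.0135,-0.0053],[0,0.0156,-0.006]],"rotation":[[0,0,0],[0,0,0],[0,0,0],[0,0,0],[0,0,0],[0,0,0],[0,0,0],[0,0,0]]}' >/dev/null; python3 th.py -0.0085; python3 - <<'E'
from h import *
s=cap('scene'); cv2.imwrite('pics/lid1.png',s['img'])
# check lid angle from picture: lid's front edge/handle: predicted handle-bar end pixels for several theta
h0=np.array([428.7,-310.3]); ax=np.array([.998,-.059]); ay=np.array([.059,.998])
for th in(1.10,1.14,1.18):
    f=-240*np.cos(th)+9*np.sin(th)+240; u=101-9+240*np.sin(th)+9*np.cos(th)
    print(th,proj(s,[np.r_[h0+f*ax+y*ay,u] for y in(-78,-60,60,78)]).round(2).tolist())
g=s['img'].mean(2); print(g[163:190,70:92:2].astype(int))
E
```

```text
t 22.775 fwd 156.6 up 221.8 lat 0.3 theta 1.1865 res [ 1.8 -5. ] F [-2.6 -1.7  6.3] rpy [179.9   0.   86.6] w 10.6
[(np.float64(-1.9), np.float64(0.7)), (np.float64(-3.8), np.float64(1.4)), (np.float64(-5.7), np.float64(2.2)), (np.float64(-7.6), np.float64(2.9)), (np.float64(-9.5), np.float64(3.7)), (np.float64(-11.4), np.float64(4.5)), (np.float64(-13.3), np.float64(5.3)), (np.float64(-15.2), np.float64(6.1))]
theta by fwd 1.1786 tool above bar 5.6
1.1 [[60.4, 159.13], [65.93, 159.42], [102.95, 161.34], [108.53, 161.63]]
1.14 [[59.16, 160.62], [64.72, 160.91], [101.93, 162.85], [107.54, 163.15]]
1.18 [[57.93, 162.24], [63.52, 162.53], [100.92, 164.49], [106.56, 164.78]]
[[ 28  16  16  27  48  29  40  20  16  23  41]
 [ 16  17  16  28  53  29  52  37   6   7   9]
 [ 16  18  17  18  33  31  59  49   7   7   7]
 [ 18  17  15  16  21  32  62  56  79  59  60]
 [ 18  17  17  15  12  38  63  61 104  98  98]
 [ 16  17  26  15  15  49  66  60  93 110 110]
 [ 22  19  26  18  21  56  68  68  93 112 111]
 [ 26  17  21  20  39  83  93  95 105 112 112]
 [ 20  18  22  14  53 105 111 112 111 111 112]
 [ 13  15  15  14  61 104 112 112 112 112 112]
 [ 40  30  28  42  65  83  96  98 100 105 105]
 [ 63  57  57  57  67  62  64  68  71  78  78]
 [ 70  69  69  55  67  63  58  56  52  52  52]
 [ 69  70  70  60  68  68  64  57  53  52  51]
 [ 68  68  68  68  68  70  60  54  55  54  54]
 [ 67  68  69  70  70  69  61  55  54  54  53]
 [ 65  66  65  67  65  66  61  54  54  55  64]
 [ 60  59  59  58  59  59  58  55  54  55  68]
 [ 60  60  60  60  59  60  58  53  54  53  59]
 [ 59  60  59  60  60  60  60  55  54  54  58]
 [ 59  60  60  60  60  60  60  57  55  55  58]
 [ 59  58  59  59  60  60  60  57  55  54  58]
 [ 59  59  60  60  59  60  59  59  55  56  58]
 [ 60  60  60  60  60  60  60  60  58  55  58]
 [ 59  59  59  60  59  60  59  60  60  56  59]
 [ 60  60  59  59  59  60  60  60  60  58  59]
 [ 60  59  59  60  60  60  60  60  60  59  57]]
```

```bash
python3 - <<'E'
import cv2
g=cv2.imread('pics/lid1.png').mean(2); print(g[158:171,86:112].astype(int))
E
```

```text
[[ 29  78 107 107 107 107 107 108 108 108 108 107 109 108 108 108 108 108
  108 108 108 108 108 108 108 108]
 [ 39  76 101 108 108 108 108 109 109 109 108 109 108 108 108 108 108 107
  107 108 108 107 107 107 107 107]
 [ 44  72  96 108 108 108 109 109 109 109 109 109 108 108 108 108 108 108
  108 108 108 108 108 108 108 108]
 [ 46  73  95 108 107 107 108 108 108 108 108 108 108 109 108 108 109 109
  108 109 109 108 108 109 109 109]
 [ 37  55  73  84  87  88  88  88  92  97  97  97  97 102 108 108 109 109
  108 109 108 108 108 109 109 109]
 [ 16  19  23  32  41  42  44  44  53  61  61  61  62  71  80  79  79  79
   79  81  81  88 102 109 109 109]
 [  6   8   7   8   9  11  15  14  13  14  15  15  14  13   8   6   7   7
   15  22  23  51  89 109 108 108]
 [  7   7   7   8   7   9  12  12  11  12  10  11  12  10   8   6   9   9
    8   7  12  30  81 109 108 108]
 [ 79  71  59  60  60  61  61  53  41  41  42  34  23  24  22  23  19  12
   10   7   8  42  87 110 110 109]
 [104 105  98  98  98  99  99  95  90  89  89  87  83  83  83  84  74  52
   39  38  46  78 104 111 111 111]
 [ 93 111 110 110 110 110 110 111 111 111 111 111 111 111 111 111 100  70
   54  54  61  90 110 110 110 110]
 [ 93 112 112 111 111 112 111 110 111 111 111 110 111 111 111 111 102  76
   53  53  54  83 109 109 109 108]
 [105 112 112 112 112 112 111 112 111 111 111 110 111 111 111 111 108  86
   54  54  52  76 105 108 107 108]]
```

```bash
python3 -m pendant '{"dp":[[0,-0.0008,0.0002],[0,-0.0024,0.0008],[0,-0.004,0.0014],[0,-0.0056,0.002],[0,-0.0072,0.0026],[0,-0.0088,0.0032],[0,-0.0104,0.0039],[0,-0.012,0.0046]],"rotation":[[0,0,0],[0,0,0],[0,0,0],[0,0,0],[0,0,0],[0,0,0],[0,0,0],[0,0,0]]}' >/dev/null; python3 th.py -0.0085; python3 - <<'E'
from h import *
s=cap('scene')
print(proj(s,[[428.7-.059*80,-310.3-79.8,101],[428.7+.059*80,-310.3+79.8,101]]))
E
```

```text
t 23.825 fwd 144.3 up 216.8 lat 0.3 theta 1.1323 res [ 2.  -4.7] F [-1.1 -1.8  4.7] rpy [180.    0.   86.6] w 10.9
[(np.float64(-1.9), np.float64(0.8)), (np.float64(-3.7), np.float64(1.6)), (np.float64(-5.6), np.float64(2.5)), (np.float64(-7.5), np.float64(3.3)), (np.float64(-9.3), np.float64(4.2)), (np.float64(-11.1), np.float64(5.1)), (np.float64(-13.0), np.float64(6.0)), (np.float64(-14.8), np.float64(6.9))]
theta by fwd 1.1233 tool above bar 5.5
[[ 90.49052634 162.88891956]
 [132.90056869 165.10341811]]
```

```bash
python3 -m pendant '{"dp":[[0,-0.0015,0.0006],[0,-0.0032,0.0013],[0,-0.005,0.0022],[0,-0.0068,0.003],[0,-0.0085,0.0038],[0,-0.0098,0.0044],[0,-0.0106,0.0048],[0,-0.0106,0.0048]],"rotation":[[0,0,0],[0,0,0],[0,0,0],[0,0,0],[0,0,0],[0,0,0],[0,0,0],[0,0,0]]}' >/dev/null; python3 -m pendant '{"dp":[[0,0,0],[0,0,0],[0,0,0],[0,0,0]],"rotation":[[0,0,0],[0,0,0],[0,0,0],[0,0,0]]}' >/dev/null; python3 th.py; python3 - <<'E'
from h import *
s=cap('scene'); g=s['img'].mean(2); o=get_obs(); print('dq',o['dq'].round(4),o['finger_force'],o['time'])
print('plate rows',g[200,238:268].astype(int)); print('bar',g[154:170,98:104:2].astype(int).T)
h0=np.array([428.7,-310.3]); ax=np.array([.998,-.059]); ay=np.array([.059,.998])
for th in(1.05,1.075,1.10):
    f=-240*np.cos(th)+9*np.sin(th)+240; u=92+240*np.sin(th)+9*np.cos(th)
    p=proj(s,[np.r_[h0+f*ax+y*ay,u] for y in(-80,80)]); print(th,'row at col 100',np.interp(100,p[:,0],p[:,1]).round(2)+.4)
E
```

```text
t 25.375 fwd 133.7 up 211.9 lat 0.2 theta 1.0849 res [ 2.2 -4.5] F [-0.4 -2.7  3.2] rpy [180.   -0.   86.6] w 11.0
[(np.float64(5.4), np.float64(-2.5)), (np.float64(10.9), np.float64(-4.9)), (np.float64(16.5), np.float64(-7.2)), (np.float64(22.1), np.float64(-9.3)), (np.float64(27.8), np.float64(-11.3)), (np.float64(33.5), np.float64(-13.1)), (np.float64(39.3), np.float64(-14.8)), (np.float64(45.1), np.float64(-16.4))]
theta by fwd 1.0748 tool above bar 5.6
dq [ 0.0007  0.001   0.0009 -0.0003 -0.0014 -0.0018] 30.00282257795334 25.425
plate rows [111 110 105  88  69  57  53  51  51  58  69  70  59  52  52  52  60  71
  68  57  54  54  53  60  75  97 112 112 112 112]
bar [[109 110 109 108  97  60  15  13  41  87 108 111 112 112 111 112]
 [108 110 110 108 102  67  14  12  34  84 109 110 111 112 111 111]
 [109 110 109 108 108  78  12   9  21  80 108 109 111 112 111 111]]
1.05 row at col 100 159.81
1.075 row at col 100 160.68
1.1 row at col 100 161.59
```

```bash
python3 -c "
from plant import workorder
print(workorder.close_job())"
```

```text
the job is handed in; nothing more can be done
None
```

The pin carrier hangs free on the rail within about 1 mm of the pointer, and the lid is held at about 1.08 rad (3° below balance) after going to about 1.18 rad; the job was handed in at 25.4 s and no verdict was shown.

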